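# Refit the gate spring of a tin feeder

### The arm

A 6-joint arm with a two-finger parallel gripper is mounted at the origin on the work surface. World frame = base frame: x ahead of the robot, y to its left, z up, the work surface at z = 0. Lengths are in m, angles in rad, forces in N, time in s.
With the tool pointing down it reaches from about 0.35 to 0.975 m from the base axis. Payload 4.9 kg.
Tool frame: the origin (TCP) lies at the very end of the fingers, on their centre line; the grasp point (between the pads) lies 19 mm behind it; z points along the fingers, y is the line along which they close (so a half turn about z gives the same grasp; the last joint's range is limited). The gripper opens to 85 mm and grips with 20 to 120 N. Pads are 22 mm wide; open, the fingers measure 114 mm over their backs; the gripper's body (76 mm by 85 mm) begins 54 mm behind the grasp point. The pads swing forward as they close: fully open they stand 13 mm farther back than shut.
Start: joints at [-1.406, 0.053, 1.613, -0, 1.476, -0.119], TCP at [0.175, -0.6, 0.231] pointing down, gripper open.
Joint ranges: [-3.01, 3.01], [-1.01, 2.22], [0.06, 2.58], [-1.02, 4.17], [0.09, 2.62], [-3.14, 3.14]. Speed limits (rad/s): [2.57, 2.57, 3.14, 3.14, 3.14, 3.14].

### API

Orientations are given as a unit quaternion [w, x, y, z].
In Python, from plant import state, optics, ticket, nets gives the robot as it stands. The module is installed in compiled form; this text tells all that it offers.
- The arm moves only by the shell command python3 -m inch 'ROWS' [OPENING]. ROWS is JSON, a list of rows, each an object of numbers: "dx", "dy", "dz": the shift along the tool's x, y, z as a fraction of full scale; "rx", "ry", "rz": the turn, a rotation vector about the tool's x, y, z as a fraction of full scale. In form: [{"dx": .., "dy": .., "dz": .., "rx": .., "ry": .., "rz": ..}, ...]. A call has 1 to 5 rows; each row is the pose to reach, as a shift and turn from the pose commanded when the call began, along the tool's axes at that moment; what a row does not reach only later rows make up. Full scale, the value 1, is 0.8 m for a shift and 1.5 rad for a turn. A row lasts 1/10 s, in which the tool goes at most 50 mm and 8.59 degrees, less where a joint would pass 70% of its speed; a pose out of reach is approached as far as the arm can. A call with a number of a shift or a turn outside -1 to 1 is refused whole. A call with a gripper value outside its range is refused whole. OPENING is the opening, from -1 (shut) to 1 (fully open), set as the call begins (- or left out, the last holds). The fingers move at their own pace and stop on an object; the grip force is fixed at half the most. Time passes only in rows, so rows that repeat a pose let the fingers close. It gives the time, the measured TCP pose, the force, the opening and the grip force at its end, in the units of the state.
- state(): the state, without advancing time (a new reading comes with each control period).
- optics.grab_frame(name): name is "scene" or "top" or "wrist"; returns the picture (384x512x3 uint8, red, green, blue); there is no depth.
- optics.camera_info(name): a dict with "fx", "fy", "cx", "cy" (pixels), "R" (3x3) and "t" (3): a world point X has camera coordinates R X + t. Camera axes: x right, y down, z forward; pixel columns grow to the right and rows downward; lengths in m; the calibration is good to about 2 mm. A picture is of the moment at which its call begins: read the wrist's pose just before it. camera_info takes no time and is no camera call; for the wrist camera it gives the pose at the moment of the call.
- ticket.job_done(): hands the job in; it is judged then, once.
Trained networks look in the newest picture that a camera, given by its name, has taken for a name from the list of things; names that differ only in an ending like _2 or _b are one class to them, and where a whole thing is asked for, a point or a joint stands for the part that bears it (a point fixed in the world has none). Each returns a list of dicts, best first, with "confidence" (0 to 1); they miss things now and then, are a little off and sometimes report something else, mostly with a low value. They report only what shows in the picture. A call takes as long as a camera call. They do not tell look-alikes from the thing itself.
- nets.boxes_of(camera, name): "bbox" ([centre column, centre row, width, height] in pixels, round what is visible of it).
- nets.outline_of(camera, name): "pixels" (384x512 bool, what is visible of it) and "bbox" ([centre column, centre row, width, height] in pixels, round what is visible of it).
The state is a dict: "time": time; "joint_pos": joint angles; "joint_vel": joint speeds; "joint_efforts": joint torques, N m; "tool_pos": TCP position; "tool_rot": TCP orientation; "contact_force": force on the tool from outside, world axes, zero at the start; "ft_torque": the same for the moment, N m; "gripper_width": opening from 0.0 (shut) to 1.0 (fully open); "grasp_force": force on a finger pad.
Only numpy, scipy, OpenCV 4.12 (cv2) and the standard library are available. Lean on these libraries where they do the work, as an engineer would, in place of code of your own. Each camera call takes 0.05 s, during which the arm holds its last target. There are 200 camera calls.

### The job

Refit the tension spring of the tin feeder: feel the spring's straight leg gently down into the hole of the gate's arm, then draw the ring end out and drop it over the headed post so that the stretched spring pulls the gate shut. Do not press hard on the feeder, do not overstretch the spring, leave the tins, the can and the jar alone, and let go of everything at the end.

Things in the scene. Friction and masses are not known exactly. Their poses are not given: they have to be found in the camera images.
- rack: the feeder, fixed to the table: a grey plate 240 x 310 mm, 12 mm thick, with a chute for tins between two aluminium rails (x from 26 to 126 mm, 22 mm high) on its +x side. Origin on the table, z up. Heights said to be 'over the plate' count from the plate's top, 12 mm above the table. The headed post stands at (-60, 122) mm of this frame
- plate_top (a point): a point on the top face of the feeder's plate, between the gate's arm and the post, at (-60, 20, 12) mm of the feeder's frame; axes as the feeder's
- hinge (a point): top of the gate's vertical hinge pin, 14 mm thick, 30 mm over the plate, at (20, -60) mm of the feeder's frame. With the gate shut the arm lies along that frame's -x, and the middle of the hole's range is at (-60, -60) mm, 182 mm from the post along y
- post (a point): centre of the top of the headed steel post that takes the ring: neck 8 mm in diameter and 8 mm high, head 14 mm in diameter, top 12 mm over the plate. A ring on it lies on the plate, under the head
- gate (a joint): angle of the gate about its hinge pin (rad): 0 = shut, at its stop; starts open at 0.15 to 0.35. As it opens, the arm swings away from the post (to the feeder's -y). Stiff: stays put, turns at about 2.3 N at the hole. The arm ends in a dark steel plate with the hole: 60 mm along the arm, 26 across, 10 thick, its underside 12 mm over the plate
- bar_end (a point): end of the pale arm bar, 64 mm from the hinge, inside the dark hole plate; given on the bar's centre line at the hole plate's top (22 mm over the feeder's plate). x runs along the arm to the hinge; swings with the gate. The hole lies 6 to 26 mm beyond this point (-x), as clamped; not measured: find it by sight or feel. Round, vertical, right through, 10 mm in diameter, 1 mm chamfer
- spring: the loose tension spring, about 0.2 kg. Origin at the tip of its leg; x runs along the spring to the ring, z up. It stands level on leg tip and flat ring, coil axis 44 mm up. Leg: round, 8 mm, straight down from the axis, last 1.5 mm tapered. Coil 16 mm in diameter; does not bend. Starts to stretch at 3 N, then 0.2 N per mm; leg to ring 154 mm unstretched, keep under 195 mm
- hook (a point): the lower end of the leg (centre of its tip); axes as the spring's
- hook_grip (a point): centre of the steel block between leg and coil, 34 mm from the leg's line and 44 mm above the tip: 22 mm along the spring, 16 mm wide, 18 mm high; axes as the spring's
- ring (a point): centre of the flat horizontal wire ring at the other end: outer diameter 30 mm, inner 20 mm, wire 5 mm, centred 2.5 mm above the level of the leg's tip; axes as the spring's
- ring_grip (a point): centre of the like steel block (22 x 16 x 18 mm) between coil and ring, 43 mm before the ring's centre and 44 mm above the level of the leg's tip; axes as the spring's
- tin_chute_c (a point): a low tin, 80 mm in diameter, 36 mm high, lying in the chute: leave it; the point is its centre
- tin_table_c (a point): a like tin on the table, centre: leave it
- can_c (a point): an upright food can, 74 mm in diameter, 110 mm high, centre: leave it
- jar_c (a point): an upright jar, 64 mm in diameter, 95 mm high, centre: leave it
Things that resemble listed ones, but are neither listed nor needed, are in the scene too. What is shaped like the spring but blue is not meant.

How it is judged:
On the way, in this order (a step that is already met when the one before it is completed fails the run):
1. the leg is right down through the hole of the gate's arm, the spring not yet stretched (z of hook in the frame of plate_top below 0.008 m and x of hook in the frame of bar_end between -0.03 and -0.003 m and y of hook in the frame of bar_end between -0.006 and 0.006 m and distance between hook and ring below 0.16 m), for 0.2 s.
2. with the leg in the hole, the spring is stretched and its ring is down round the post (x of hook in the frame of bar_end between -0.03 and -0.003 m and y of hook in the frame of bar_end between -0.006 and 0.006 m and horizontal distance between ring and post below 0.0085 m and z of ring in the frame of post below -0.003 m), for 0.1 s.
At the end, for the whole second after the job is handed in: Leg in the hole (tip at least 5.5 mm below the hole plate's top, 3 to 30 mm beyond the bar's end, within 6 mm of its line); ring round the post under its head (centre within 8.5 mm, over 5 mm below the top); spring longer than 168 mm; gate shut within 0.04 rad; spring at rest (z of hook in the frame of plate_top below 0.0165 m and x of hook in the frame of bar_end between -0.03 and -0.003 m and y of hook in the frame of bar_end between -0.006 and 0.006 m and horizontal distance between ring and post below 0.0085 m and z of ring in the frame of post below -0.005 m and distance between hook and ring above 0.168 m and value of joint gate below 0.04 rad and linear speed of spring below 0.02 m/s); the robot touches nothing.
It fails at once if the spring is pressed against the feeder with more than 30 N (contact force between spring and rack above 30 N).
It fails at once if the spring is overstretched: leg to ring more than 195 mm (distance between hook and ring above 0.195 m).
It fails at once if a bystander is moved by more than 25 mm (distance of any of tin_chute_c, tin_table_c, can_c, jar_c from where it was at the start of the episode above 0.025 m).
It also fails if it takes over 72 s, if anything falls off the work surface, if the arm or the gripper's body presses on something with over 40 N, if the wrist force passes 120 N, or if a joint passes its speed limit or range.

## Working session

There is one attempt and no reset: what is moved stays moved. The work goes in short steps, Python scripts to look and compute and a shell command to move; the robot and the scene stay as the last step left them, time stands still between calls to the robot, and variables do not carry over. Pictures are saved under pics/ and viewed, at most 10 in all, crops included, and the job is handed in when it is done.

```bash
mkdir -p pics
cat > h.py <<'E'
import numpy as np, cv2
from plant import state, optics, ticket, nets
from scipy.spatial.transform import Rotation as Rn
def K(c):
    i=optics.camera_info(c); return i
def proj(c,X,i=None):
    i=i or K(c); p=np.array(i["R"])@np.array(X,float).reshape(-1,3).T+np.array(i["t"])[:,None]
    return np.stack([i["fx"]*p[0]/p[2]+i["cx"],i["fy"]*p[1]/p[2]+i["cy"]],1)
def ray(c,uv,z,i=None):
    i=i or K(c); R=np.array(i["R"]);t=np.array(i["t"]); uv=np.array(uv,float).reshape(-1,2)
    d=np.stack([(uv[:,0]-i["cx"])/i["fx"],(uv[:,1]-i["cy"])/i["fy"],np.ones(len(uv))],1)@R
    o=-R.T@t; return o+d*((z-o[2])/d[:,2])[:,None]
def save(c,n):
    im=optics.grab_frame(c); cv2.imwrite(f"pics/{n}.png",im[:,:,::-1]); return im
E
python3 - <<'E'
from h import *
a=save("scene","s0");b=save("top","t0")
for c in("scene","top"):
    i=K(c);print(c,i["fx"],-np.array(i["R"]).T@i["t"],np.array(i["R"]).round(2).tolist())
for n in("spring","rack","gate","can_c","jar_c","tin_table_c","tin_chute_c","post","hook_grip","ring_grip","ring","hook"):
    print(n,[(np.round(d["bbox"]).tolist(),round(d["confidence"],2)) for d in nets.boxes_of("top",n)][:3])
s=state();print(s["time"],s["tool_pos"],s["tool_rot"],s["gripper_width"])
E
```

```text
scene 491.36951556753087 [ 1.10437963 -0.87035096  1.13745018] [[0.85, 0.52, 0.01], [0.39, -0.62, -0.68], [-0.35, 0.59, -0.73]]
top 424.3664835256908 [3.88837300e-01 6.99972801e-04 1.28673508e+00] [[0.03, -1.0, 0.01], [-0.99, -0.03, -0.17], [0.17, -0.01, -0.99]]
spring [([163.0, 209.0, 14.0, 55.0], 0.83), ([226.0, 153.0, 54.0, 13.0], 0.81), ([215.0, 220.0, 20.0, 56.0], 0.69)]
rack [([340.0, 214.0, 110.0, 86.0], 0.7)]
gate [([358.0, 214.0, 19.0, 70.0], 0.8), ([339.0, 215.0, 110.0, 88.0], 0.42)]
can_c [([123.0, 147.0, 32.0, 31.0], 0.76)]
jar_c [([388.0, 157.0, 31.0, 22.0], 0.6)]
tin_table_c [([291.0, 129.0, 24.0, 21.0], 0.74)]
tin_chute_c [([374.0, 196.0, 26.0, 28.0], 0.61)]
post [([338.0, 215.0, 109.0, 89.0], 0.93)]
hook_grip [([214.0, 221.0, 14.0, 55.0], 0.85), ([164.0, 211.0, 14.0, 43.0], 0.69), ([230.0, 152.0, 47.0, 8.0], 0.6)]
ring_grip [([220.0, 238.0, 14.0, 26.0], 0.58), ([218.0, 153.0, 9.0, 9.0], 0.45), ([160.0, 194.0, 6.0, 10.0], 0.44)]
ring [([161.0, 190.0, 10.0, 21.0], 0.64), ([221.0, 240.0, 12.0, 23.0], 0.61)]
hook [([216.0, 221.0, 19.0, 52.0], 0.77), ([227.0, 151.0, 50.0, 12.0], 0.75), ([160.0, 208.0, 13.0, 53.0], 0.5)]
0.7 [ 0.17500455 -0.59997598  0.23134068] [1.92619358e-05 9.89949551e-01 1.41420954e-01 1.10370985e-05] 1.0008899403249825
```

View pics/t0.png

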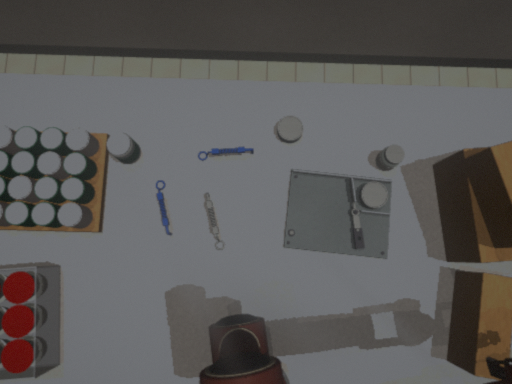

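View pics/s0.png

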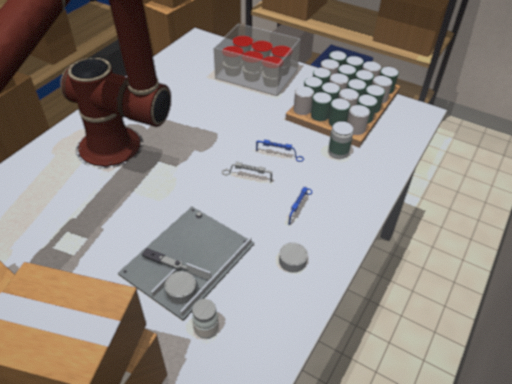

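The top view shows the feeder at about (338,214), its post near (292,233), and the hole plate near (358,238). The grey spring runs from its leg at about (207,195) to its ring at (220,245); the other two springs are blue.

Run:
```python
from h import *
print(ray("top",[(207,195),(220,245)],0.01).round(3).tolist())
print("corners",ray("top",[(290,170),(392,180),(388,257),(285,247)],0.012).round(3).tolist())
print("post",ray("top",(292,233),.024).round(3),"hp",ray("top",(358,240),.034).round(3), "hinge",ray("top",(353,209),.042).round(3))
i=K("wrist");R=np.array(i["R"]);print("cam",-R.T@i["t"],R.round(3).tolist(),i["fx"],i["cx"],i["cy"])
s=state();T=Rn.from_quat(np.r_[s["tool_rot"][1:],s["tool_rot"][0]]).as_matrix();print(T.round(3).tolist())
print("cam in tool",(T.T@(-R.T@i["t"]-s["tool_pos"])).round(4),(R@T).round(3).tolist())
for n,c in(("s",(130,130,130,130)),):
    im=cv2.imread("pics/t0.png")[140:270,150:410];cv2.imwrite("pics/t0z.png",cv2.resize(im,None,fx=3,fy=3,interpolation=2))
```

```text
[[0.57, 0.148, 0.01], [0.421, 0.103, 0.01]]
corners [[0.654, -0.102, 0.012], [0.632, -0.416, 0.012], [0.399, -0.398, 0.012], [0.42, -0.091, 0.012]]
post [[ 0.461 -0.11   0.024]] hp [[ 0.445 -0.303  0.034]] hinge [[ 0.536 -0.288  0.042]]
cam [ 0.25482338 -0.57709657  0.37298052] [[0.28, -0.96, 0.001], [-0.909, -0.265, 0.322], [-0.309, -0.091, -0.947]] 315.59978806915734 252.05081815945346 190.18828312765612
[[0.96, 0.28, 0.0], [0.28, -0.96, -0.0], [0.0, 0.0, -1.0]]
cam in tool [ 0.083   0.0004 -0.1416] [[-0.0, 1.0, -0.001], [-0.947, -0.0, -0.322], [-0.322, 0.001, 0.947]]
```

View pics/t0z.png

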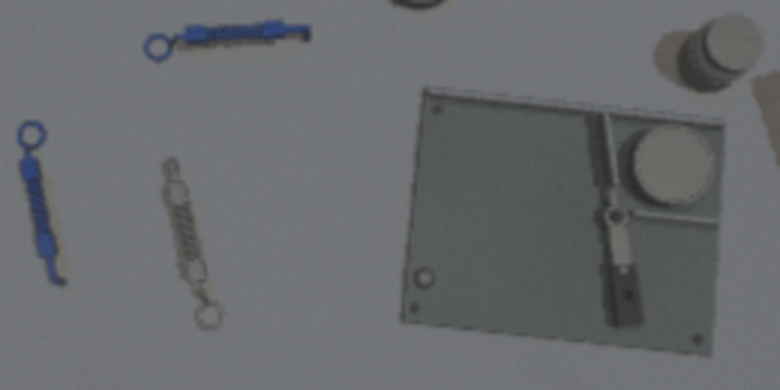

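```bash
R='x'; 
python3 -m inch '[{"dx":0.171,"dy":-0.191},{"dx":0.171,"dy":-0.191},{"dx":0.171,"dy":-0.191},{"dx":0.171,"dy":-0.191},{"dx":0.171,"dy":-0.191}]'
python3 -m inch '[{"dx":0.171,"dy":-0.191},{"dx":0.171,"dy":-0.191},{"dx":0.171,"dy":-0.191},{"dx":0.171,"dy":-0.191},{"dx":0.171,"dy":-0.191}]'
python3 -m inch '[{"dx":0.171,"dy":-0.191},{"dx":0.171,"dy":-0.191},{"dx":0.171,"dy":-0.191},{"dx":0.171,"dy":-0.191},{"dx":0.171,"dy":-0.191}]'
python3 -m inch '[{"dx":0.171,"dy":-0.191},{"dx":0.171,"dy":-0.191},{"dx":0.171,"dy":-0.191},{"dx":0.171,"dy":-0.191},{"dx":0.171,"dy":-0.191}]'
python3 - <<'E'
from h import *
print(state()["joint_pos"])
save("wrist","w1")
for n in("spring","hook_grip","ring","hook"):
    print(n,[(np.round(d["bbox"]).tolist(),round(d["confidence"],2)) for d in nets.boxes_of("wrist",n)][:3])
E
```

```text
[-1.40599885e+00  5.26393310e-02  1.61290091e+00  2.12817815e-05
  1.47601339e+00 -1.18997831e-01]
spring []
hook_grip []
ring []
hook []validation failed for argument at $[0]...
validation failed for argument at $[0]...
validation failed for argument at $[0]...
validation failed for argument at $[0]...
```

View pics/w1.png

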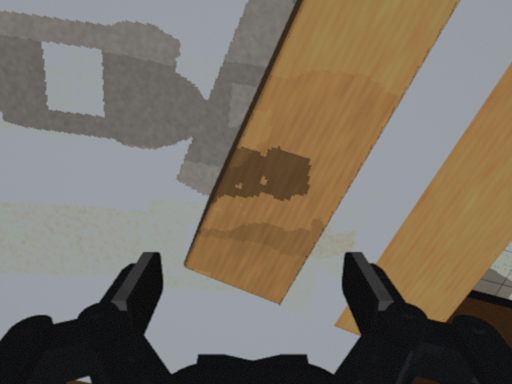

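All four calls were refused, so the arm hasn't moved; rows must apparently give all six numbers. The wrist view shows only boxes and shadow at the start pose.

```bash
python3 -m inch '[{"dx":0.171,"dy":-0.191,"dz":0,"rx":0,"ry":0,"rz":0},{"dx":0.171,"dy":-0.191,"dz":0,"rx":0,"ry":0,"rz":0},{"dx":0.171,"dy":-0.191,"dz":0,"rx":0,"ry":0,"rz":0},{"dx":0.171,"dy":-0.191,"dz":0,"rx":0,"ry":0,"rz":0},{"dx":0.171,"dy":-0.191,"dz":0,"rx":0,"ry":0,"rz":0}]'
```

```text
time: 1.45
tool_pos: [0.2652, -0.4112, 0.2312]
tool_rot: [-0.0, 0.99, 0.144, 0.001]
contact_force: [-0.3, 0.6, -0.9]
gripper_width: 1.001
grasp_force: 0.0
```

```bash
python3 -m inch '[{"dx":0.171,"dy":-0.191,"dz":0,"rx":0,"ry":0,"rz":0},{"dx":0.171,"dy":-0.191,"dz":0,"rx":0,"ry":0,"rz":0},{"dx":0.171,"dy":-0.191,"dz":0,"rx":0,"ry":0,"rz":0},{"dx":0.171,"dy":-0.191,"dz":0,"rx":0,"ry":0,"rz":0},{"dx":0.171,"dy":-0.191,"dz":0,"rx":0,"ry":0,"rz":0}]' | grep pos
python3 -m inch '[{"dx":0.171,"dy":-0.191,"dz":0,"rx":0,"ry":0,"rz":0},{"dx":0.171,"dy":-0.191,"dz":0,"rx":0,"ry":0,"rz":0},{"dx":0.171,"dy":-0.191,"dz":0,"rx":0,"ry":0,"rz":0},{"dx":0.171,"dy":-0.191,"dz":0,"rx":0,"ry":0,"rz":0},{"dx":0.171,"dy":-0.191,"dz":0,"rx":0,"ry":0,"rz":0}]' | grep pos
python3 -m inch '[{"dx":0.171,"dy":-0.191,"dz":0,"rx":0,"ry":0,"rz":0},{"dx":0.171,"dy":-0.191,"dz":0,"rx":0,"ry":0,"rz":0},{"dx":0.171,"dy":-0.191,"dz":0,"rx":0,"ry":0,"rz":0},{"dx":0.171,"dy":-0.191,"dz":0,"rx":0,"ry":0,"rz":0},{"dx":0.171,"dy":-0.191,"dz":0,"rx":0,"ry":0,"rz":0}]' | grep pos
python3 - <<'E'
from h import *
print(state()["joint_pos"],state()["tool_pos"],state()["tool_rot"])
import pickle;pickle.dump(K("wrist"),open("w2.k","wb"))
save("wrist","w2")
for n in("spring","hook_grip","ring","hook"):
    print(n,[(np.round(d["bbox"]).tolist(),round(d["confidence"],2)) for d in nets.boxes_of("wrist",n)][:3])
E
```

```text
tool_pos: [0.3537, -0.2267, 0.2316]
tool_pos: [0.4421, -0.0419, 0.2316]
tool_pos: [0.531, 0.1422, 0.2308]
[ 1.26002638e-01 -1.26920365e-01  1.78857077e+00  4.76224816e-04
  1.48009976e+00  1.40976411e+00] [0.53102457 0.14219343 0.23082925] [-2.38474991e-04  9.89722095e-01  1.43003889e-01 -7.45908953e-05]
spring [([347.0, 18.0, 181.0, 35.0], 0.82), ([133.0, 126.0, 36.0, 163.0], 0.62), ([258.0, 188.0, 21.0, 133.0], 0.6)]
hook_grip [([257.0, 187.0, 26.0, 134.0], 0.97), ([133.0, 126.0, 34.0, 161.0], 0.92), ([349.0, 19.0, 180.0, 37.0], 0.63)]
ring [([295.0, 8.0, 75.0, 16.0], 0.75), ([134.0, 80.0, 37.0, 68.0], 0.71), ([257.0, 235.0, 22.0, 36.0], 0.62)]
hook [([132.0, 122.0, 38.0, 166.0], 0.76), ([350.0, 19.0, 181.0, 35.0], 0.6), ([257.0, 186.0, 23.0, 134.0], 0.58)]
```

View pics/w2.png

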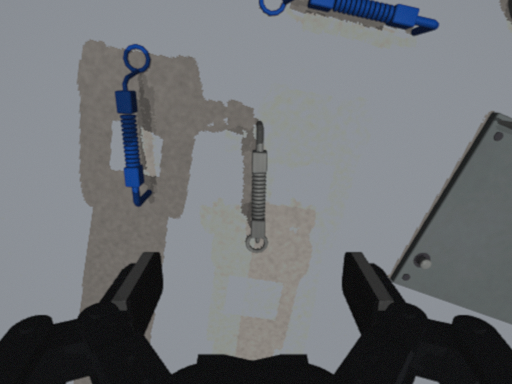

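The grey spring is nearly upright in the wrist view: leg bend at (260,123), hook block at (260,162), ring block at (258,231), ring at (257,243). Its axis is close to the gripper's.

Run:
```python
from h import *
import pickle
i=pickle.load(open("w2.k","rb"))
hb=ray("wrist",(260,162),.053,i)[0]; rb=ray("wrist",(258,231),.053,i)[0]; rg=ray("wrist",(257,243),.0025,i)[0]
print(hb,rb,rg,np.linalg.norm((hb-rb)[:2]))
s=state();T=Rn.from_quat(np.r_[s["tool_rot"][1:],s["tool_rot"][0]]).as_matrix()
d=(hb-rg)[:2];print("ang from ring",np.degrees(np.arctan2(d[1],d[0])),np.linalg.norm(d),"tool",np.degrees(np.arctan2(T[1,0],T[0,0])))
t=np.r_[hb[:2],.044-.019];print("shift",(T.T@(t-s["tool_pos"])).round(4),(T.T@(t-s["tool_pos"])/.8).round(4))
```

```text
[0.53842386 0.13515429 0.053     ] [0.46206959 0.11429633 0.053     ] [0.42151116 0.1024706  0.0025    ] 0.07915193899847353
ang from ring 15.61867221654218 0.12139523497964477 tool 16.129225967714405
shift [0.0081 0.0053 0.2062] [0.0102 0.0066 0.2578]
```

```bash
python3 -m inch '[{"dx":0.009,"dy":0.0066,"dz":0.05,"rx":0,"ry":0,"rz":0.006},{"dx":0.009,"dy":0.0066,"dz":0.11,"rx":0,"ry":0,"rz":0.006},{"dx":0.009,"dy":0.0066,"dz":0.17,"rx":0,"ry":0,"rz":0.006},{"dx":0.009,"dy":0.0066,"dz":0.22,"rx":0,"ry":0,"rz":0.006},{"dx":0.009,"dy":0.0066,"dz":0.254,"rx":0,"ry":0,"rz":0.006}]'|grep pos
python3 -m inch '[{"dx":0,"dy":0,"dz":0,"rx":0,"ry":0,"rz":0},{"dx":0,"dy":0,"dz":0,"rx":0,"ry":0,"rz":0},{"dx":0,"dy":0,"dz":0,"rx":0,"ry":0,"rz":0},{"dx":0,"dy":0,"dz":0,"rx":0,"ry":0,"rz":0},{"dx":0,"dy":0,"dz":0,"rx":0,"ry":0,"rz":0}]' -1
python3 -m inch '[{"dx":0,"dy":0,"dz":0,"rx":0,"ry":0,"rz":0},{"dx":0,"dy":0,"dz":0,"rx":0,"ry":0,"rz":0},{"dx":0,"dy":0,"dz":0,"rx":0,"ry":0,"rz":0},{"dx":0,"dy":0,"dz":0,"rx":0,"ry":0,"rz":0},{"dx":0,"dy":0,"dz":0,"rx":0,"ry":0,"rz":0}]'
python3 - <<'E'
from h import *
im=save("wrist","w3")
E
```

```text
tool_pos: [0.5354, 0.1347, 0.025]
time: 4.2
tool_pos: [0.539, 0.137, 0.0303]
tool_rot: [0.0, 0.991, 0.137, 0.002]
contact_force: [-0.4, 0.1, 6.8]
gripper_width: 0.171
grasp_force: 61.3
time: 4.7
tool_pos: [0.5391, 0.1371, 0.0304]
tool_rot: [0.0, 0.991, 0.137, 0.002]
contact_force: [-2.5, -0.9, 7.6]
gripper_width: 0.175
grasp_force: 61.4
```

View pics/w3.png

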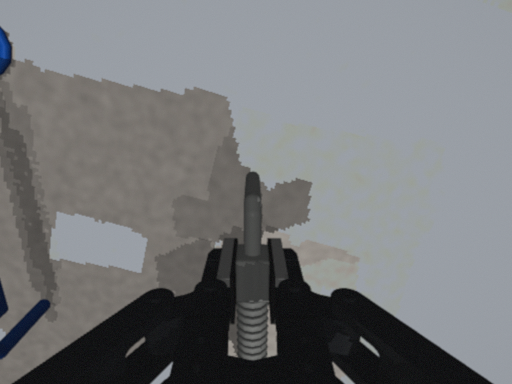

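The block is gripped: the leg shows from its bend at (253,195) to its tip at (252,175), with the pads on the block at (252,262). Next: leg tip in the tool frame, and the route.

Run:
```python
from h import *
s=state();T=Rn.from_quat(np.r_[s["tool_rot"][1:],s["tool_rot"][0]]).as_matrix()
tip=ray("wrist",(252,177),.001)[0]
print("tip tool",(T.T@(tip-s["tool_pos"])).round(4), tip, s["tool_pos"], T.round(3).tolist())
for x in (.034,):
  p=s["tool_pos"]+T@[x,0,0]; p[2]=0; print("expected tip px",proj("wrist",p))
print("block px",[proj("wrist",s["tool_pos"]+T@np.array([x,0,-.028+.0]))for x in(-.011,0,.011)])
# rack frame from rough corners/points
W=np.array([[0.654,-0.102],[0.632,-0.416],[0.399,-0.398],[0.42,-0.091],[.461,-.110],[.536,-.288]])
L=np.array([[120,155],[120,-155],[-120,-155],[-120,155],[-60,122],[20,-60]])/1000
a,b=W-W.mean(0),L-L.mean(0); th=np.arctan2((b[:,0]*a[:,1]-b[:,1]*a[:,0]).sum(),(a*b).sum())
Q=np.array([[np.cos(th),-np.sin(th)],[np.sin(th),np.cos(th)]]);o=W.mean(0)-Q@L.mean(0)
print("rack",o,np.degrees(th),"res",(W-(L@Q.T+o)).round(4).tolist())
print("hole",ray("top",(359.7,238.3),.034))
```

```text
tip tool [0.0326 0.0005 0.0295] [0.57069555 0.14543605 0.001     ] [0.53908684 0.13706263 0.0303686 ] [[0.962, 0.271, 0.003], [0.271, -0.962, -0.0], [0.003, 0.001, -1.0]]
expected tip px [[251.07529018 174.29178138]]
block px [array([[250.98695782, 310.05831842]]), array([[250.95501651, 288.75832917]]), array([[250.92134231, 266.30276465]])]
rack [ 0.52302143 -0.24488882] -3.5105024117336168 res [[0.0017, -0.0045], [-0.0013, -0.0091], [0.0052, -0.0057], [0.0073, -0.0082], [-0.0096, 0.0094], [-0.0033, 0.018]]
hole [[ 0.45055888 -0.30853522  0.034     ]]
```

```bash
python3 -m inch '[{"dx":0,"dy":0,"dz":-0.03,"rx":0,"ry":0,"rz":0},{"dx":0,"dy":0,"dz":-0.08,"rx":0,"ry":0,"rz":0.08},{"dx":0,"dy":0,"dz":-0.12,"rx":0,"ry":0,"rz":0.17},{"dx":0,"dy":0,"dz":-0.125,"rx":0,"ry":0,"rz":0.26},{"dx":0,"dy":0,"dz":-0.125,"rx":0,"ry":0,"rz":0.35}]'
python3 -m inch '[{"dx":0,"dy":0.03,"dz":0,"rx":0,"ry":0,"rz":0.07},{"dx":0,"dy":0.07,"dz":0,"rx":0,"ry":0,"rz":0.15},{"dx":0,"dy":0.115,"dz":0,"rx":0,"ry":0,"rz":0.23},{"dx":0,"dy":0.16,"dz":0,"rx":0,"ry":0,"rz":0.31},{"dx":0,"dy":0.205,"dz":0,"rx":0,"ry":0,"rz":0.39}]'
cat >> h.py <<'E'
def go(p,yaw):
    "shift/turn (fractions) from the present pose to p, tool-x yaw in deg"
    s=state();T=Rn.from_quat(np.r_[s["tool_rot"][1:],s["tool_rot"][0]]).as_matrix()
    a=np.radians(yaw);G=np.array([[np.cos(a),np.sin(a),0],[np.sin(a),-np.cos(a),0],[0,0,-1]])
    print("go",(T.T@(np.array(p)-s["tool_pos"])/.8).round(4),(Rn.from_matrix(T.T@G).as_rotvec()/1.5).round(4),"from",s["tool_pos"].round(4),"yaw",np.degrees(np.arctan2(T[1,0],T[0,0])).round(2),"F",np.round(s["contact_force"],1),"t",s["time"])
E
python3 -c "
from h import *
go([.4535,-.26,.13],-93.6);print(state()['joint_pos'])"
```

```text
time: 5.25
tool_pos: [0.5389, 0.1372, 0.1307]
tool_rot: [-0.0, 0.992, -0.127, 0.002]
contact_force: [-0.6, -0.8, -1.9]
gripper_width: 0.169
grasp_force: 60.2
time: 5.75
tool_pos: [0.4962, -0.023, 0.128]
tool_rot: [0.0, 0.913, -0.407, 0.0]
contact_force: [0.2, 0.4, -1.8]
gripper_width: 0.174
grasp_force: 60.2
go [ 0.1848  0.2376 -0.0025] [-0.000e+00 -2.000e-04  5.295e-01] from [ 0.4962 -0.023   0.128 ] yaw -48.09 F [ 0.2  0.4 -1.8] t 5.75
[-1.96095176e-01 -1.72163469e-01  2.00532985e+00 -2.26149667e-04
  1.30828441e+00  2.21408524e+00]
```

```bash
python3 -m inch '[{"dx":0.03,"dy":0.045,"dz":0,"rx":0,"ry":0,"rz":0.09},{"dx":0.065,"dy":0.085,"dz":0,"rx":0,"ry":0,"rz":0.18},{"dx":0.1,"dy":0.13,"dz":0,"rx":0,"ry":0,"rz":0.27},{"dx":0.135,"dy":0.17,"dz":0,"rx":0,"ry":0,"rz":0.36},{"dx":0.165,"dy":0.21,"dz":0,"rx":0,"ry":0,"rz":0.45}]' | grep pos
python3 -c "
from h import *
go([.4535,-.26,.13],-93.6)"
```

```text
tool_pos: [0.4604, -0.2343, 0.1282]
go [ 0.0316  0.0104 -0.0022] [-0.0003 -0.0003  0.0785] from [ 0.4604 -0.2343  0.1282] yaw -86.86 F [ 0.3 -0.3 -1.7] t 6.25
```

```bash
python3 -m inch '[{"dx":0.015,"dy":0.005,"dz":0,"rx":0,"ry":0,"rz":0.04},{"dx":0.032,"dy":0.01,"dz":0,"rx":0,"ry":0,"rz":0.078},{"dx":0.032,"dy":0.01,"dz":0,"rx":0,"ry":0,"rz":0.078},{"dx":0.032,"dy":0.01,"dz":0,"rx":0,"ry":0,"rz":0.078}]' | grep pos
python3 - <<'E'
from h import *
import pickle
go([.4535,-.26,.13],-93.6);print(state()["joint_pos"].round(2))
pickle.dump(K("wrist"),open("w4.k","wb"));im=save("wrist","w4")
save("top","t4")
E
```

```text
tool_pos: [0.4544, -0.2582, 0.1279]
go [ 0.0023  0.001  -0.0026] [0.0002 0.0004 0.0049] from [ 0.4544 -0.2582  0.1279] yaw -93.18 F [ 0.1  0.7 -3. ] t 6.65
[-0.66 -0.11  1.95  0.    1.3   2.54]
```

View pics/w4.png

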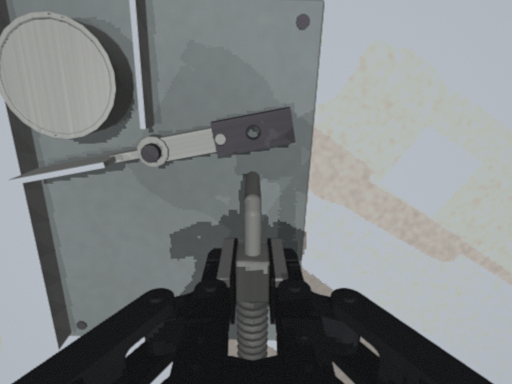

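The wrist view shows the hole at (253,132) in the dark plate, the hinge pin at (151,152), and the leg tip unchanged at about (252,176), so the grip hasn't slipped.

Run:
```python
from h import *
import pickle
i=pickle.load(open("w4.k","rb"))
h=ray("wrist",(253.3,132),.034,i)[0];g=ray("wrist",(151,151),.042,i)[0];be=ray("wrist",(213,141),.034,i)[0]
print("hole",h,"hinge",g,"dist",np.linalg.norm((h-g)[:2]), "platestart",np.linalg.norm((be-g)[:2]))
d=(g-h)[:2];print("arm ang",np.degrees(np.arctan2(d[1],d[0])))
s=state();T=Rn.from_quat(np.r_[s["tool_rot"][1:],s["tool_rot"][0]]).as_matrix()
for u in((252,177),(252,174)):
  o=s["tool_pos"]+T@[0,0,.0295]; tip=ray("wrist",u,o[2],i)[0]; print("tip",tip,"tool",T.T@(tip-s["tool_pos"]))
tip=s["tool_pos"]+T@[.033,.0005,.0295]
D=h-tip;print("tool shift",(T.T@D)/.8, "gap z mm",D[2]*1000)
print("post",ray("top",(291.3,232.3),.024),"hole top",ray("top",(359.7,238.3),.034),"hingetop",ray("top",(355.3,211.7),.042))
im=cv2.imread("pics/w4.png")[90:200,190:320];cv2.imwrite("pics/w4z.png",cv2.resize(im,None,fx=5,fy=5,interpolation=2))
```

```text
hole [ 0.45089524 -0.30705487  0.034     ] hinge [ 0.52621256 -0.29861593  0.042     ] dist 0.0757886170382514 platestart 0.04497292988019467
arm ang 6.393048726965919
tip [ 0.45275118 -0.29130752  0.09841622] tool [3.36647532e-02 5.66677617e-06 2.94851114e-02]
tip [ 0.45265325 -0.2930625   0.09841622] tool [3.54224571e-02 7.52826877e-06 2.94843345e-02]
tool shift [0.02064811 0.00060201 0.08049322] gap z mm -64.40175095340639
post [[ 0.4633628  -0.10793471  0.024     ]] hole top [[ 0.45055888 -0.30853522  0.034     ]] hingetop [[ 0.52784762 -0.29462237  0.042     ]]
```

View pics/w4z.png

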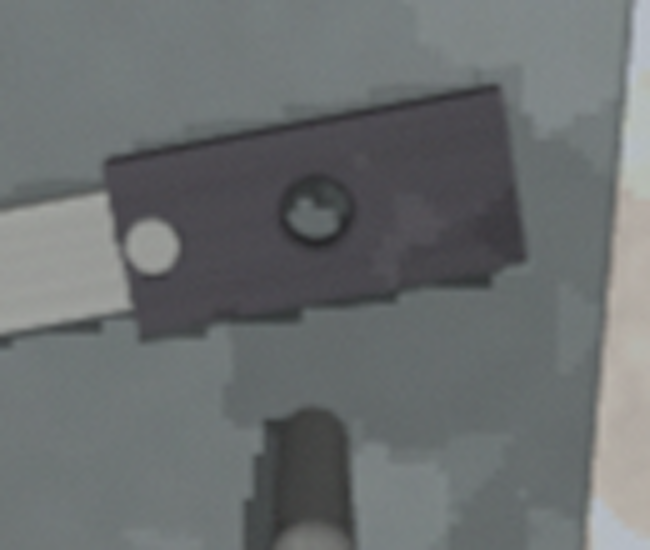

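The crop confirms the hole centre at (253.4,132) and the leg centred on column 252.6. I'll move over the hole, go down to about 9 mm above the plate, and look again.

```bash
python3 -m inch '[{"dx":0.01,"dy":0.0008,"dz":0.01,"rx":0,"ry":0,"rz":0},{"dx":0.0196,"dy":0.0008,"dz":0.03,"rx":0,"ry":0,"rz":0},{"dx":0.0196,"dy":0.0008,"dz":0.055,"rx":0,"ry":0,"rz":0},{"dx":0.0196,"dy":0.0008,"dz":0.069,"rx":0,"ry":0,"rz":0},{"dx":0.0196,"dy":0.0008,"dz":0.069,"rx":0,"ry":0,"rz":0}]'
python3 - <<'E'
from h import *
import pickle
print(state()["tool_pos"],state()["contact_force"])
pickle.dump(K("wrist"),open("w5.k","wb"));im=save("wrist","w5")
im=im[110:260,180:340,::-1];cv2.imwrite("pics/w5z.png",cv2.resize(im,None,fx=4,fy=4,interpolation=2))
E
```

```text
time: 7.25
tool_pos: [0.4516, -0.2729, 0.0702]
tool_rot: [-0.0, -0.687, 0.727, 0.002]
contact_force: [-0.2, 0.0, -1.6]
gripper_width: 0.175
grasp_force: 60.2
[ 0.45155354 -0.27285588  0.07024792] [-0.23426524  0.04435149 -1.61919895]
```

View pics/w5z.png

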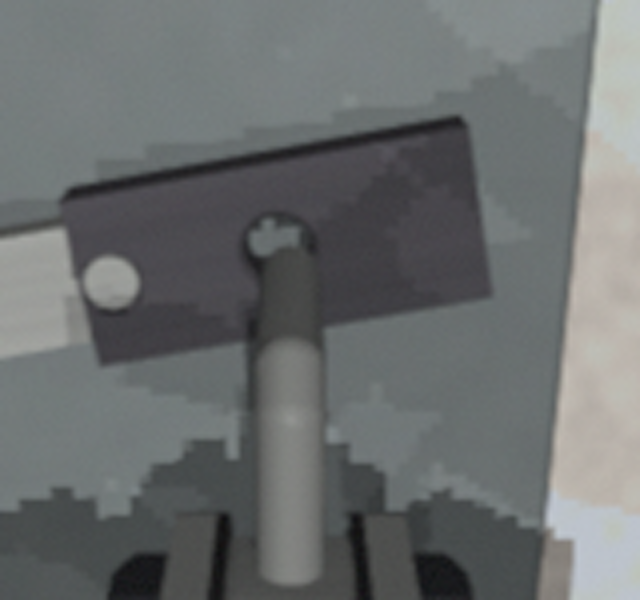

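The leg stands in line with the camera at column 252.8, and the hole centre is at about (249.8,171.5). So the hole lies roughly 2 mm towards tool -y.

Run:
```python
from h import *
import pickle
i=pickle.load(open("w5.k","rb"))
s=state();T=Rn.from_quat(np.r_[s["tool_rot"][1:],s["tool_rot"][0]]).as_matrix()
tip=s["tool_pos"]+T@[.0338,.0004,.0295]
h=ray("wrist",(249.75,171.5),.034,i)[0]
print(T.T@(h-tip)*1000,(T.T@(h-tip))/.8,h,tip)
print("tip proj",proj("wrist",tip,i),np.degrees(np.arctan2(T[1,0],T[0,0])),T[2])
```

```text
[ 0.08225854 -0.99915819  8.18538866] [ 0.00010282 -0.00124895  0.01023174] [ 0.45103079 -0.30732792  0.034     ] [ 0.45005374 -0.3072027   0.04218751]
tip proj [[251.46776535 175.54458341]] -93.19916645453033 [-0.00143652  0.00203361 -0.9999969 ]
```

```bash
python3 -m inch '[{"dx":0.0004,"dy":-0.002,"dz":0,"rx":0,"ry":0,"rz":0},{"dx":0.0004,"dy":-0.002,"dz":0.004,"rx":0,"ry":0,"rz":0},{"dx":0.0004,"dy":-0.002,"dz":0.008,"rx":0,"ry":0,"rz":0},{"dx":0.0004,"dy":-0.002,"dz":0.011,"rx":0,"ry":0,"rz":0},{"dx":0.0004,"dy":-0.002,"dz":0.013,"rx":0,"ry":0,"rz":0}]'|egrep "pos|cont"
python3 - <<'E'
from h import *
im=save("wrist","w6")[110:260,180:340,::-1];cv2.imwrite("pics/w6z.png",cv2.resize(im,None,fx=3,fy=3,interpolation=2))
s=state();print(s["tool_pos"],s["contact_force"],s["ft_torque"])
E
```

```text
tool_pos: [0.4544, -0.2745, 0.0624]
contact_force: [-0.5, 0.4, -1.4]
[ 0.45425762 -0.2744154   0.06199036] [-0.16771756 -0.23566315 -2.33225871] [-0.09097764 -0.05118556 -0.04359676]
```

```bash
python3 -m inch '[{"dx":0,"dy":0,"dz":0.001,"rx":0,"ry":0,"rz":0},{"dx":0,"dy":0,"dz":0.002,"rx":0,"ry":0,"rz":0},{"dx":0,"dy":0,"dz":0.003,"rx":0,"ry":0,"rz":0},{"dx":0,"dy":0,"dz":0.004,"rx":0,"ry":0,"rz":0},{"dx":0,"dy":0,"dz":0.004,"rx":0,"ry":0,"rz":0}]'|egrep "pos|cont"
python3 - <<'E'
from h import *
for k in range(3):
    s=state();print(s["tool_pos"].round(4),s["contact_force"].round(1)); im=save("wrist","w7")
    # leg tip column and hole blob in crop
g=cv2.cvtColor(im,cv2.COLOR_RGB2GRAY)
for r in range(152,190,3): print(r,g[r,238:268:2].tolist())
E
```

```text
tool_pos: [0.4544, -0.2745, 0.0591]
contact_force: [-1.1, 0.0, -0.9]
[ 0.4544 -0.2745  0.0591] [-1.1  0.  -0.9]
[ 0.4544 -0.2745  0.0591] [-0.7  0.9 -2.3]
[ 0.4544 -0.2745  0.0591] [-0.9 -0.3 -1.7]
152 [110, 111, 111, 108, 110, 110, 110, 112, 112, 102, 101, 90, 68, 51, 38]
155 [107, 101, 98, 91, 67, 53, 41, 35, 36, 35, 37, 40, 46, 54, 61]
158 [33, 38, 38, 44, 46, 57, 62, 68, 77, 77, 78, 78, 77, 78, 78]
161 [80, 77, 80, 78, 78, 78, 80, 78, 78, 78, 77, 75, 75, 76, 76]
164 [76, 77, 78, 77, 75, 77, 76, 76, 76, 76, 74, 75, 75, 75, 75]
167 [75, 78, 78, 76, 77, 75, 76, 73, 73, 73, 74, 73, 73, 75, 63]
170 [75, 73, 74, 74, 73, 74, 72, 69, 62, 63, 60, 63, 66, 64, 66]
173 [75, 76, 75, 77, 74, 60, 66, 73, 73, 73, 72, 60, 54, 65, 65]
176 [77, 77, 76, 73, 61, 65, 70, 70, 73, 73, 70, 60, 57, 49, 65]
179 [77, 77, 76, 70, 59, 67, 71, 72, 73, 74, 67, 72, 47, 44, 60]
182 [76, 78, 75, 68, 63, 66, 70, 73, 74, 74, 68, 50, 32, 54, 62]
185 [76, 77, 76, 73, 62, 68, 71, 73, 74, 73, 68, 48, 51, 62, 67]
188 [77, 77, 73, 65, 64, 70, 73, 73, 74, 73, 66, 60, 62, 65, 63]
```

```bash
python3 -m inch '[{"dx":0,"dy":0.0004,"dz":0.003,"rx":0,"ry":0,"rz":0},{"dx":0,"dy":0.0004,"dz":0.006,"rx":0,"ry":0,"rz":0},{"dx":0,"dy":0.0004,"dz":0.009,"rx":0,"ry":0,"rz":0},{"dx":0,"dy":0.0004,"dz":0.011,"rx":0,"ry":0,"rz":0},{"dx":0,"dy":0.0004,"dz":0.011,"rx":0,"ry":0,"rz":0}]'|egrep "pos|cont"
python3 -m inch '[{"dx":0,"dy":0,"dz":0.002,"rx":0,"ry":0,"rz":0},{"dx":0,"dy":0,"dz":0.004,"rx":0,"ry":0,"rz":0},{"dx":0,"dy":0,"dz":0.006,"rx":0,"ry":0,"rz":0},{"dx":0,"dy":0,"dz":0.006,"rx":0,"ry":0,"rz":0}]'|egrep "pos|cont|time"
```

```text
tool_pos: [0.4543, -0.2746, 0.0501]
contact_force: [-0.7, -1.1, -2.6]
time: 9.4
tool_pos: [0.4542, -0.2746, 0.0454]
contact_force: [-0.5, 0.7, -2.6]
```

```bash
python3 -m inch '[{"dx":0,"dy":0,"dz":0.001,"rx":0,"ry":0,"rz":0},{"dx":0,"dy":0,"dz":0.002,"rx":0,"ry":0,"rz":0},{"dx":0,"dy":0,"dz":0.002,"rx":0,"ry":0,"rz":0}]'|egrep "pos|cont"
python3 -m inch '[{"dx":0,"dy":0,"dz":0,"rx":0,"ry":0,"rz":0},{"dx":0,"dy":0,"dz":0,"rx":0,"ry":0,"rz":0},{"dx":0,"dy":0,"dz":0,"rx":0,"ry":0,"rz":0},{"dx":0,"dy":0,"dz":0,"rx":0,"ry":0,"rz":0}]' -0.2
python3 -c "
from h import *
print(state()['tool_pos'],state()['contact_force']);save('top','t8')
import numpy as np;print(np.round(nets.boxes_of('top','spring')[0]['bbox']))"
```

```text
tool_pos: [0.4543, -0.2746, 0.044]
contact_force: [0.1, -0.5, -2.2]
time: 10.1
tool_pos: [0.4546, -0.2749, 0.0445]
tool_rot: [0.0, -0.687, 0.727, -0.0]
contact_force: [0.4, -0.2, 0.5]
gripper_width: 0.406
grasp_force: 0.0
[ 0.45460211 -0.27485051  0.04448617] [ 0.40808782 -0.24295984  0.52840976]
[324. 233.  30.   7.]
```

```bash
python3 -m inch '[{"dx":0,"dy":0,"dz":-0.03,"rx":0,"ry":0,"rz":0},{"dx":0,"dy":0,"dz":-0.07,"rx":0,"ry":0,"rz":0},{"dx":0,"dy":0,"dz":-0.11,"rx":0,"ry":0,"rz":-0.09},{"dx":0,"dy":0,"dz":-0.14,"rx":0,"ry":0,"rz":-0.18},{"dx":0,"dy":0,"dz":-0.14,"rx":0,"ry":0,"rz":-0.28}]'|grep pos
python3 -m inch '[{"dx":0,"dy":0,"dz":0,"rx":0,"ry":0,"rz":-0.1},{"dx":0,"dy":0,"dz":0,"rx":0,"ry":0,"rz":-0.2},{"dx":0,"dy":0,"dz":0,"rx":0,"ry":0,"rz":-0.3},{"dx":0,"dy":0,"dz":0,"rx":0,"ry":0,"rz":-0.4},{"dx":0,"dy":0,"dz":0,"rx":0,"ry":0,"rz":-0.5}]'|grep rot
python3 -m inch '[{"dx":0,"dy":0,"dz":0,"rx":0,"ry":0,"rz":-0.1},{"dx":0,"dy":0,"dz":0,"rx":0,"ry":0,"rz":-0.2},{"dx":0,"dy":0,"dz":0,"rx":0,"ry":0,"rz":-0.3},{"dx":0,"dy":0,"dz":0,"rx":0,"ry":0,"rz":-0.4},{"dx":0,"dy":0,"dz":0,"rx":0,"ry":0,"rz":-0.5}]'|grep rot
python3 -m inch '[{"dx":0,"dy":0,"dz":0,"rx":0,"ry":0,"rz":-0.1},{"dx":0,"dy":0,"dz":0,"rx":0,"ry":0,"rz":-0.2},{"dx":0,"dy":0,"dz":0,"rx":0,"ry":0,"rz":-0.3},{"dx":0,"dy":0,"dz":0,"rx":0,"ry":0,"rz":-0.4},{"dx":0,"dy":0,"dz":0,"rx":0,"ry":0,"rz":-0.5}]'|grep rot
python3 -c "
from h import *
go([.4576,-.2,.15],86.8);print(state()['joint_pos'])"
```

```text
tool_pos: [0.4565, -0.2764, 0.1613]
tool_rot: [0.0, 0.975, -0.224, 0.0]
tool_rot: [-0.0, 0.989, 0.149, 0.0]
tool_rot: [0.0, 0.866, 0.501, 0.0]
go [ 0.0829 -0.0429  0.0076] [ 0.     -0.     -0.3106] from [ 0.4543 -0.2746  0.1561] yaw 60.1 F [ 0.3  0.6 -0.9] t 12.2
[-6.83932000e-01 -1.15008991e-01  1.90492267e+00  2.66402143e-05
  1.35164480e+00 -1.62138414e-01]
```

```bash
python3 -m inch '[{"dx":0.03,"dy":-0.015,"dz":0.003,"rx":0,"ry":0,"rz":-0.09},{"dx":0.06,"dy":-0.03,"dz":0.007,"rx":0,"ry":0,"rz":-0.18},{"dx":0.083,"dy":-0.043,"dz":0.007,"rx":0,"ry":0,"rz":-0.27},{"dx":0.083,"dy":-0.043,"dz":0.007,"rx":0,"ry":0,"rz":-0.31},{"dx":0.083,"dy":-0.043,"dz":0.007,"rx":0,"ry":0,"rz":-0.31}]'|grep pos
python3 -m inch '[{"dx":0,"dy":0,"dz":0,"rx":0,"ry":0,"rz":0},{"dx":0,"dy":0,"dz":0,"rx":0,"ry":0,"rz":0}]'|grep pos
python3 - <<'E'
from h import *
import pickle
go([.4576,-.2,.15],86.8)
pickle.dump(K("wrist"),open("w9.k","wb"));im=save("wrist","w9")
print("expect ring",proj("wrist",[.4602,-.1536,.0145]),"post",proj("wrist",[.4634,-.108,.024]),"grip",proj("wrist",[.4576,-.1965,.065]))
cv2.imwrite("pics/w9z.png",cv2.resize(im[100:340,96:416,::-1],None,fx=2.5,fy=2.5,interpolation=2))
for n in("spring","ring_grip","ring"):
    print(n,[(np.round(d["bbox"]).tolist(),round(d["confidence"],2)) for d in nets.boxes_of("wrist",n)][:2])
E
```

```text
tool_pos: [0.4581, -0.1994, 0.1505]
tool_pos: [0.4581, -0.2003, 0.1506]
go [ 0.0003 -0.0006  0.0008] [ 0.0001  0.0001 -0.0057] from [ 0.4581 -0.2003  0.1506] yaw 86.31 F [-0.3  0.5  0.9] t 12.9
expect ring [[250.88552343 126.04975035]] post [[251.09556137  69.36310972]] grip [[250.94872807 191.7944395 ]]
spring [([253.0, 209.0, 35.0, 194.0], 0.62)]
ring_grip [([254.0, 157.0, 33.0, 94.0], 0.63)]
ring [([254.0, 159.0, 30.0, 98.0], 0.89), ([349.0, 198.0, 301.0, 300.0], 0.72)]
```

View pics/w9z.png

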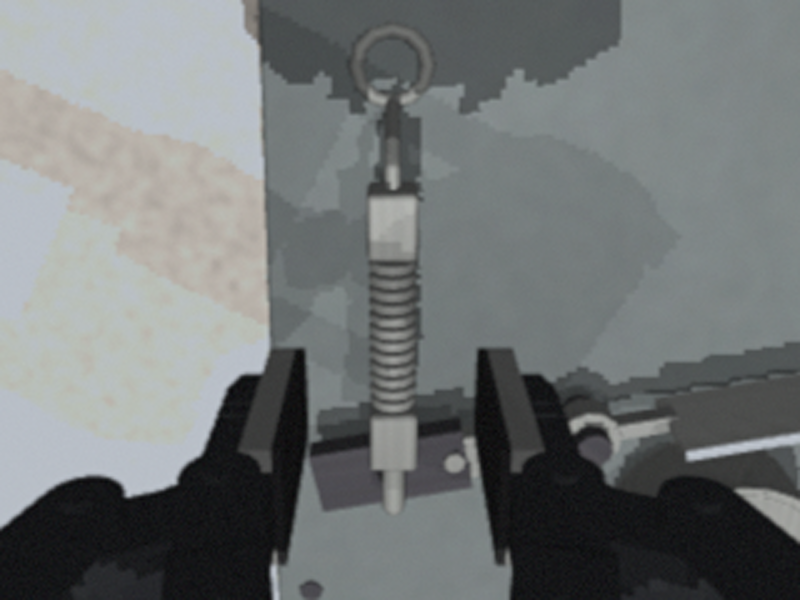

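The leg stands in the hole, the ring block is at (252.8,191) and the ring at (252.8,125.6) in full-image pixels, matching the prediction. The post lies just above the crop, so I'll locate it numerically.

Run:
```python
from h import *
import pickle
i=pickle.load(open("w9.k","rb"))
im=cv2.imread("pics/w9.png");g=cv2.cvtColor(im,cv2.COLOR_BGR2GRAY)
for r in range(50,92,2): print(r,g[r,226:280:2].tolist())
c=cv2.HoughCircles(cv2.medianBlur(g,3)[40:100,200:300],3,1.0,20,param1=60,param2=8,minRadius=6,maxRadius=14);print(c)
print("grip",ray("wrist",(252.8,191.2),.065,i),"ring",ray("wrist",(252.8,125.6),.0145,i))
i2=pickle.load(open("w2.k","rb"));print("post w2",ray("wrist",(424,260.5),.024,i2))
```

```text
50 [89, 88, 89, 88, 88, 89, 90, 89, 89, 90, 90, 89, 90, 90, 88, 85, 85, 85, 85, 84, 83, 83, 83, 85, 83, 83, 85]
52 [90, 88, 88, 89, 89, 88, 88, 91, 90, 91, 90, 92, 90, 91, 90, 89, 89, 89, 88, 89, 87, 88, 87, 89, 89, 90, 90]
54 [91, 90, 90, 89, 88, 88, 89, 89, 89, 90, 90, 90, 90, 90, 90, 89, 89, 90, 91, 89, 91, 89, 88, 88, 89, 89, 88]
56 [90, 91, 90, 89, 90, 89, 89, 90, 92, 89, 92, 87, 85, 83, 87, 89, 89, 90, 89, 90, 89, 89, 89, 90, 89, 90, 88]
58 [86, 90, 89, 88, 89, 90, 90, 90, 90, 89, 70, 60, 59, 59, 58, 69, 84, 89, 89, 90, 90, 90, 88, 89, 89, 89, 89]
60 [88, 88, 89, 88, 88, 88, 89, 90, 86, 61, 56, 56, 58, 57, 57, 58, 57, 76, 89, 89, 90, 89, 89, 89, 90, 89, 91]
62 [88, 88, 89, 89, 88, 88, 88, 85, 62, 55, 62, 78, 90, 97, 88, 71, 55, 59, 76, 90, 88, 89, 90, 89, 91, 90, 89]
64 [88, 89, 89, 90, 90, 88, 87, 68, 58, 59, 89, 102, 104, 105, 105, 101, 69, 60, 65, 88, 89, 91, 89, 91, 90, 90, 90]
66 [88, 87, 88, 89, 88, 89, 86, 57, 57, 81, 99, 104, 107, 107, 110, 106, 98, 61, 59, 79, 89, 88, 90, 90, 90, 88, 91]
68 [89, 89, 88, 89, 88, 89, 79, 54, 48, 94, 101, 104, 110, 109, 112, 108, 103, 65,
[... 765 characters left out ...]
0, 68, 52, 48, 52, 55, 57, 56, 61, 82, 90, 90, 90, 90, 91, 90, 91, 91, 92]
84 [90, 88, 91, 89, 88, 89, 89, 89, 89, 90, 76, 68, 65, 64, 65, 72, 85, 91, 89, 90, 90, 90, 91, 91, 90, 92, 92]
86 [88, 88, 88, 90, 90, 91, 90, 89, 89, 90, 89, 89, 88, 90, 91, 90, 90, 90, 90, 88, 90, 91, 89, 91, 92, 90, 90]
88 [88, 90, 89, 89, 89, 88, 89, 90, 89, 91, 90, 89, 89, 90, 91, 89, 90, 89, 89, 90, 88, 90, 90, 90, 90, 89, 89]
90 [88, 89, 90, 89, 88, 88, 89, 88, 89, 89, 88, 89, 89, 90, 88, 90, 89, 90, 87, 89, 89, 89, 90, 90, 89, 91, 90]
[[[51.5 29.5  8.4]
  [14.5 22.5  6.3]]]
grip [[ 0.45906576 -0.19610346  0.065     ]] ring [[ 0.46192143 -0.15330873  0.0145    ]]
post w2 [[ 0.46840335 -0.10326452  0.024     ]]
```

```bash
python3 -m inch '[{"dx":0.0054,"dy":0.0009,"dz":0.03,"rx":0,"ry":0,"rz":0},{"dx":0.0054,"dy":0.0009,"dz":0.07,"rx":0,"ry":0,"rz":0},{"dx":0.0054,"dy":0.0009,"dz":0.105,"rx":0,"ry":0,"rz":0},{"dx":0.0054,"dy":0.0009,"dz":0.13,"rx":0,"ry":0,"rz":0},{"dx":0.0054,"dy":0.0009,"dz":0.138,"rx":0,"ry":0,"rz":0}]'|egrep "pos|cont"
python3 -m inch '[{"dx":0,"dy":0,"dz":0,"rx":0,"ry":0,"rz":0},{"dx":0,"dy":0,"dz":0,"rx":0,"ry":0,"rz":0},{"dx":0,"dy":0,"dz":0,"rx":0,"ry":0,"rz":0},{"dx":0,"dy":0,"dz":0,"rx":0,"ry":0,"rz":0}]' -1
python3 - <<'E'
from h import *
import pickle
i=pickle.load(open("w9.k","rb"))
p=ray("wrist",(251.7,70),.024,i)[0];r=ray("wrist",(252.8,125.6),.0145,i)[0]
print("post",p,"ring",r)
s=state();T=Rn.from_quat(np.r_[s["tool_rot"][1:],s["tool_rot"][0]]).as_matrix()
D=T.T@(p-r);print("need tool shift mm",D*1000,D/.8,s["tool_pos"],np.round(s["contact_force"],1),s["gripper_width"])
print("ring in tool",T.T@(r-s["tool_pos"]))
g=cv2.cvtColor(save("wrist","w10"),cv2.COLOR_RGB2GRAY)
print("predict ring",proj("wrist",r),"post",proj("wrist",p))
E
```

```text
tool_pos: [0.4572, -0.1947, 0.0374]
contact_force: [-0.7, 0.6, 0.3]
time: 14.0
tool_pos: [0.4593, -0.1959, 0.0409]
tool_rot: [0.001, 0.729, 0.684, 0.0]
contact_force: [-0.5, -0.8, -2.1]
gripper_width: 0.176
grasp_force: 60.0
post [ 0.46388884 -0.108485    0.024     ] ring [ 0.46192143 -0.15330873  0.0145    ]
need tool shift mm [44.8533407  -0.85426776 -9.52552226] [ 0.05606668 -0.00106783 -0.0119069 ] [ 0.45933849 -0.19589558  0.04087633] [-0.5 -0.8 -2.1] 0.17570893565206397
ring in tool [ 0.04267946 -0.00013522  0.02635275]
predict ring [[251.45762454 160.05783519]] post [[249.54095944  71.51976202]]
```

```bash
cat >> h.py <<'E'
POST=np.array([.46389,-.10849,.024]); RT=np.array([.0427,-.0001,.0264])
def ringerr():
    s=state();T=Rn.from_quat(np.r_[s["tool_rot"][1:],s["tool_rot"][0]]).as_matrix()
    r=s["tool_pos"]+T@RT; e=POST-r; e2=np.array([e[0],e[1],0])
    print("ring",r.round(4),"over plate mm",((r[2]-.012)*1e3).round(1),"err world mm",(e2*1e3).round(1),"tool frac",(T.T@e2/.8).round(4),"tilt",np.degrees(np.arcsin(T[2,0])).round(2),"roll",np.degrees(np.arcsin(T[2,1])).round(2),"yaw",np.degrees(np.arctan2(T[1,0],T[0,0])).round(2),"F",s["contact_force"].round(1),"t",round(s["time"],2))
E
python3 -m inch '[{"dx":-0.0005,"dy":0,"dz":-0.004,"rx":0,"ry":0.015,"rz":0},{"dx":-0.001,"dy":0,"dz":-0.008,"rx":0,"ry":0.03,"rz":0},{"dx":-0.0015,"dy":0,"dz":-0.012,"rx":0,"ry":0.045,"rz":0},{"dx":-0.0019,"dy":0,"dz":-0.016,"rx":0,"ry":0.06,"rz":0},{"dx":-0.0019,"dy":0,"dz":-0.016,"rx":0,"ry":0.06,"rz":0}]'|egrep "pos|cont"
python3 -c "
from h import *
ringerr();g=save('wrist','w11');print(proj('wrist',POST))
s=state();T=Rn.from_quat(np.r_[s['tool_rot'][1:],s['tool_rot'][0]]).as_matrix();r=s['tool_pos']+T@RT;print(proj('wrist',r))
q=cv2.medianBlur(cv2.cvtColor(g,cv2.COLOR_RGB2GRAY),3)[40:220,200:300]
print(cv2.HoughCircles(q,3,1.0,25,param1=60,param2=10,minRadius=7,maxRadius=40)[0][:6]+np.array([200,40,0]))"
```

```text
tool_pos: [0.4591, -0.1977, 0.0534]
contact_force: [0.9, 0.9, -1.5]
ring [ 0.4619 -0.1529  0.031 ] over plate mm 19.0 err world mm [ 2.  44.4  0. ] tool frac [ 0.0553 -0.0011  0.0051] tilt 5.22 roll 0.03 yaw 86.32 F [ 0.9  0.9 -1.5] t 14.55
[[250.19839947  75.0591944 ]]
[[251.54897788 159.80167478]]
[[248.5         77.5         20.20000076]
 [248.5        160.5         22.89999962]
 [208.5        176.5         37.09999847]
 [223.5         63.5         19.89999962]
 [242.5        116.5         32.70000076]
 [263.5        200.5         24.10000038]]
```

```bash
python3 -m inch '[{"dx":0.006,"dy":0,"dz":0.0006,"rx":0,"ry":0,"rz":0},{"dx":0.013,"dy":-0.0003,"dz":0.0012,"rx":0,"ry":0,"rz":0},{"dx":0.02,"dy":-0.0005,"dz":0.0018,"rx":0,"ry":0,"rz":0},{"dx":0.027,"dy":-0.0008,"dz":0.0024,"rx":0,"ry":0,"rz":0},{"dx":0.034,"dy":-0.001,"dz":0.003,"rx":0,"ry":0,"rz":0}]'|egrep "pos|cont"
python3 -m inch '[{"dx":0.006,"dy":0,"dz":0.0006,"rx":0,"ry":0,"rz":0},{"dx":0.011,"dy":0,"dz":0.001,"rx":0,"ry":0,"rz":0},{"dx":0.016,"dy":0,"dz":0.0014,"rx":0,"ry":0,"rz":0},{"dx":0.016,"dy":0,"dz":0.0014,"rx":0,"ry":0,"rz":0}]'|egrep "pos|cont"
python3 -c "
from h import *
ringerr();g=save('wrist','w12');print(proj('wrist',POST))
s=state();T=Rn.from_quat(np.r_[s['tool_rot'][1:],s['tool_rot'][0]]).as_matrix();r=s['tool_pos']+T@RT;print(proj('wrist',r))
q=cv2.cvtColor(g,cv2.COLOR_RGB2GRAY)
for r in range(126,182,3): print(r,q[r,222:284:3].tolist())"
```

```text
tool_pos: [0.4598, -0.1697, 0.053]
contact_force: [-1.1, -4.4, -1.4]
tool_pos: [0.4607, -0.1577, 0.0533]
contact_force: [-2.4, -7.0, -0.3]
ring [ 0.4634 -0.1129  0.0307] over plate mm 18.7 err world mm [0.5 4.4 0. ] tool frac [0.0055 0.0003 0.0005] tilt 4.97 roll 0.02 yaw 86.43 F [-2.4 -7.  -0.3] t 15.5
[[251.86791698 149.83987365]]
[[251.53217753 159.77901855]]
126 [90, 89, 91, 89, 91, 90, 91, 92, 92, 91, 89, 90, 90, 91, 90, 90, 90, 88, 89, 89, 90]
129 [90, 89, 90, 90, 90, 91, 90, 88, 86, 82, 83, 85, 90, 89, 91, 89, 90, 89, 90, 89, 90]
132 [89, 91, 90, 89, 89, 91, 90, 65, 59, 58, 59, 58, 57, 77, 89, 90, 89, 89, 91, 89, 91]
135 [89, 91, 89, 88, 91, 88, 56, 57, 65, 73, 89, 88, 65, 55, 66, 91, 88, 90, 89, 92, 91]
138 [90, 90, 90, 89, 74, 58, 86, 96, 101, 108, 114, 111, 103, 98, 89, 79, 89, 90, 91, 92, 92]
141 [89, 89, 73, 74, 69, 93, 110, 116, 109, 103, 93, 101, 109, 117, 114, 97, 79, 88, 91, 90, 92]
144 [88, 83, 75, 69, 91, 108, 102, 91, 81, 79, 78, 75, 79, 89, 98, 114, 97, 79, 90, 90, 91]
147 [89, 72, 71, 89, 108, 103, 83, 87, 107, 111, 110, 112, 111, 83, 78, 101, 112, 97, 82, 92, 90
[... 336 characters left out ...]
93, 94, 98, 98, 93, 50, 44, 69, 71, 98, 105, 77, 91]
162 [75, 75, 103, 101, 75, 79, 70, 53, 48, 59, 70, 54, 54, 51, 70, 82, 81, 96, 105, 83, 91]
165 [74, 73, 98, 105, 85, 78, 90, 80, 69, 60, 55, 62, 75, 82, 74, 81, 77, 102, 102, 86, 92]
168 [75, 73, 88, 108, 93, 77, 77, 90, 91, 91, 92, 92, 89, 81, 73, 81, 87, 106, 93, 90, 91]
171 [89, 83, 77, 105, 100, 77, 81, 89, 90, 90, 91, 85, 80, 74, 82, 70, 94, 104, 83, 90, 93]
174 [80, 84, 73, 99, 114, 100, 75, 79, 85, 90, 83, 71, 70, 73, 70, 92, 109, 102, 85, 90, 92]
177 [79, 78, 74, 72, 99, 112, 100, 80, 67, 60, 61, 60, 65, 75, 98, 109, 99, 84, 92, 91, 91]
180 [79, 79, 78, 77, 66, 97, 110, 109, 103, 97, 80, 93, 101, 106, 107, 101, 81, 89, 91, 91, 91]
```

```bash
python3 -m inch '[{"dx":0.0022,"dy":0,"dz":0.0002,"rx":0,"ry":0,"rz":0},{"dx":0.0044,"dy":0,"dz":0.0004,"rx":0,"ry":0,"rz":0},{"dx":0.0044,"dy":0,"dz":0.0004,"rx":0,"ry":0,"rz":0}]'|egrep "pos|cont"
python3 -c "
from h import *
ringerr();g=save('wrist','w13');print(proj('wrist',POST))
q=cv2.cvtColor(g,cv2.COLOR_RGB2GRAY)
for r in range(135,190,3): print(r,q[r,222:284:3].tolist())"
```

```text
tool_pos: [0.461, -0.1546, 0.0534]
contact_force: [-2.3, -8.2, -1.4]
ring [ 0.4637 -0.1099  0.0308] over plate mm 18.8 err world mm [0.2 1.4 0. ] tool frac [0.0017 0.0001 0.0001] tilt 4.94 roll 0.03 yaw 86.42 F [-2.3 -8.2 -1.4] t 15.85
[[251.72582553 155.43743138]]
135 [88, 90, 89, 88, 90, 89, 84, 82, 70, 78, 87, 80, 80, 88, 90, 89, 90, 90, 90, 90, 90]
138 [88, 88, 89, 90, 87, 83, 82, 93, 102, 107, 112, 110, 103, 96, 88, 76, 90, 87, 91, 90, 91]
141 [88, 90, 89, 72, 69, 90, 109, 115, 109, 103, 97, 100, 109, 117, 100, 91, 74, 89, 90, 90, 89]
144 [88, 87, 71, 70, 91, 107, 101, 90, 80, 80, 80, 81, 79, 89, 99, 113, 92, 81, 88, 91, 91]
147 [89, 73, 69, 92, 106, 102, 85, 77, 105, 107, 110, 110, 98, 48, 77, 94, 111, 96, 84, 90, 90]
150 [89, 73, 76, 105, 103, 86, 58, 101, 104, 109, 110, 112, 109, 99, 43, 79, 99, 109, 85, 84, 89]
153 [74, 72, 84, 105, 92, 46, 80, 102, 105, 108, 111, 110, 109, 104, 47, 51, 86, 106, 93, 79, 89]
156 [72, 71, 93, 105, 86, 43, 89, 102, 104, 110, 111, 110, 106, 101, 53, 47, 77, 104, 100, 75, 89]
159 [72, 71, 99, 102, 73, 43, 72, 98, 102, 105, 105, 108, 104, 99, 42, 
[... 242 characters left out ...]
5, 56, 53, 54, 56, 54, 43, 56, 73, 82, 85, 104, 94, 91, 91]
171 [73, 75, 77, 103, 99, 74, 77, 78, 86, 74, 75, 65, 73, 73, 73, 71, 94, 105, 84, 92, 91]
174 [88, 82, 76, 95, 113, 100, 75, 68, 80, 63, 69, 73, 73, 70, 70, 95, 108, 102, 85, 89, 90]
177 [78, 77, 83, 72, 98, 111, 98, 77, 66, 61, 61, 59, 65, 73, 95, 107, 99, 85, 90, 91, 92]
180 [78, 77, 76, 77, 72, 96, 109, 110, 102, 95, 79, 94, 100, 105, 108, 101, 81, 88, 91, 89, 89]
183 [77, 76, 77, 76, 76, 73, 93, 99, 108, 79, 73, 78, 107, 102, 96, 79, 90, 89, 90, 89, 91]
186 [77, 76, 77, 76, 76, 72, 61, 61, 80, 62, 74, 68, 80, 72, 89, 91, 91, 91, 89, 90, 89]
189 [77, 77, 75, 77, 75, 61, 59, 68, 78, 65, 74, 68, 78, 80, 88, 89, 88, 90, 90, 90, 89]
```

```bash
python3 -m inch '[{"dx":0.0018,"dy":0,"dz":0.0001,"rx":0,"ry":0,"rz":0},{"dx":0.002,"dy":0,"dz":0.002,"rx":0,"ry":-0.007,"rz":0},{"dx":0.0022,"dy":0,"dz":0.004,"rx":0,"ry":-0.014,"rz":0},{"dx":0.0024,"dy":0,"dz":0.006,"rx":0,"ry":-0.021,"rz":0},{"dx":0.0026,"dy":0,"dz":0.008,"rx":0,"ry":-0.028,"rz":0}]'|egrep "pos|cont"
python3 -c "
from h import *
ringerr()"
```

```text
tool_pos: [0.4612, -0.1522, 0.0474]
contact_force: [-2.5, -8.8, -0.1]
ring [ 0.4638 -0.1085  0.0229] over plate mm 10.9 err world mm [0. 0. 0.] tool frac [0.     0.0001 0.    ] tilt 2.5 roll 0.03 yaw 86.4 F [-2.5 -8.8 -0.1] t 16.4
```

```bash
python3 -m inch '[{"dx":0.0003,"dy":0,"dz":0.002,"rx":0,"ry":-0.008,"rz":0},{"dx":0.0006,"dy":0,"dz":0.004,"rx":0,"ry":-0.016,"rz":0},{"dx":0.0008,"dy":0,"dz":0.006,"rx":0,"ry":-0.023,"rz":0},{"dx":0.001,"dy":0,"dz":0.0075,"rx":0,"ry":-0.029,"rz":0},{"dx":0.001,"dy":0,"dz":0.0075,"rx":0,"ry":-0.029,"rz":0}]'|egrep "pos|cont"
python3 -c "
from h import *
ringerr()"
```

```text
tool_pos: [0.4612, -0.1509, 0.0415]
contact_force: [-4.1, -8.5, 0.1]
ring [ 0.4638 -0.1083  0.0151] over plate mm 3.1 err world mm [ 0.1 -0.2  0. ] tool frac [-0.0003  0.0001 -0.    ] tilt 0.04 roll 0.02 yaw 86.42 F [-4.1 -8.5  0.1] t 16.9
```

```bash
python3 -m inch '[{"dx":-0.0025,"dy":0,"dz":0,"rx":0,"ry":0,"rz":0},{"dx":-0.005,"dy":0,"dz":0.0003,"rx":0,"ry":0,"rz":0},{"dx":-0.0075,"dy":0,"dz":0.0005,"rx":0,"ry":0,"rz":0},{"dx":-0.0075,"dy":0,"dz":0.0005,"rx":0,"ry":0,"rz":0}]'|egrep "pos|cont"
python3 -c "
from h import *
ringerr()"
python3 -m inch '[{"dx":0,"dy":0,"dz":0,"rx":0,"ry":0,"rz":0},{"dx":0,"dy":0,"dz":0,"rx":0,"ry":0,"rz":0},{"dx":0,"dy":0,"dz":0,"rx":0,"ry":0,"rz":0},{"dx":0,"dy":0,"dz":0,"rx":0,"ry":0,"rz":0}]' -0.2
python3 -m inch '[{"dx":0,"dy":0,"dz":-0.02,"rx":0,"ry":0,"rz":0},{"dx":0,"dy":0,"dz":-0.05,"rx":0,"ry":0,"rz":0},{"dx":0,"dy":0,"dz":-0.1,"rx":0,"ry":0,"rz":0},{"dx":0,"dy":0,"dz":-0.135,"rx":0,"ry":0,"rz":0},{"dx":0,"dy":0,"dz":-0.135,"rx":0,"ry":0,"rz":0}]'|egrep "pos|cont|time"
python3 - <<'E'
from h import *
im=save("wrist","w14");g=cv2.cvtColor(im,cv2.COLOR_RGB2GRAY);top=save("top","t14")
print("post px",proj("wrist",POST).round(1),"ring if resting",proj("wrist",[.4635,-.1145,.0145]).round(1))
for r in range(110,160,3): print(r,g[r,228:280:3].tolist())
for n in("spring","ring","gate"):
    print(n,[(np.round(d["bbox"]).tolist(),round(d["confidence"],2)) for d in nets.boxes_of("wrist",n)][:2],[(np.round(d["bbox"]).tolist(),round(d["confidence"],2)) for d in nets.boxes_of("top",n)][:3])
E
```

```text
tool_pos: [0.4609, -0.1562, 0.0411]
contact_force: [-3.3, -4.2, 2.7]
ring [ 0.4635 -0.1135  0.0148] over plate mm 2.8 err world mm [0.4 5.  0. ] tool frac [0.0063 0.0001 0.    ] tilt 0.19 roll 0.01 yaw 86.37 F [-3.3 -4.2  2.7] t 17.3
time: 17.7
tool_pos: [0.4609, -0.1553, 0.0404]
tool_rot: [-0.002, 0.729, 0.685, 0.002]
contact_force: [-0.0, 0.7, 0.1]
gripper_width: 0.401
grasp_force: 0.0
time: 18.2
tool_pos: [0.4637, -0.1575, 0.1538]
contact_force: [0.5, 0.7, 1.2]
post px [[251.5 127.1]] ring if resting [[251.4 132.7]]
110 [82, 85, 83, 84, 82, 77, 73, 73, 81, 83, 82, 81, 81, 84, 82, 83, 81, 81]
113 [83, 83, 82, 81, 57, 52, 60, 56, 51, 75, 83, 82, 82, 84, 84, 83, 83, 83]
116 [81, 81, 82, 55, 86, 90, 84, 95, 94, 80, 80, 84, 81, 83, 84, 85, 84, 83]
119 [82, 81, 70, 91, 88, 95, 102, 104, 88, 103, 83, 83, 84, 84, 83, 83, 85, 82]
122 [80, 80, 90, 95, 92, 99, 103, 102, 99, 74, 103, 85, 84, 82, 84, 82, 83, 85]
125 [81, 69, 98, 64, 90, 95, 100, 101, 98, 53, 81, 95, 79, 84, 82, 83, 84, 83]
128 [73, 75, 98, 49, 81, 92, 95, 96, 91, 50, 67, 100, 77, 83, 83, 83, 83, 83]
131 [71, 72, 93, 61, 48, 79
[... 501 characters left out ...]
9 [117, 116, 116, 116, 114, 82, 59, 61, 74, 76, 83, 120, 118, 118, 117, 117, 118, 129]
152 [125, 118, 118, 114, 103, 60, 60, 61, 71, 73, 82, 122, 120, 117, 117, 117, 119, 119]
155 [129, 128, 121, 107, 99, 71, 60, 62, 71, 74, 79, 121, 119, 120, 119, 116, 117, 120]
158 [129, 129, 123, 114, 100, 74, 61, 61, 72, 72, 74, 121, 120, 120, 119, 119, 119, 120]
spring [([248.0, 222.0, 34.0, 216.0], 0.84)] [([225.0, 153.0, 51.0, 15.0], 0.54), ([165.0, 214.0, 17.0, 47.0], 0.54)]
ring [([250.0, 162.0, 31.0, 97.0], 0.81)] [([213.0, 152.0, 16.0, 8.0], 0.6), ([336.0, 214.0, 107.0, 88.0], 0.46), ([159.0, 190.0, 7.0, 17.0], 0.41)]
gate [([326.0, 309.0, 217.0, 30.0], 0.96)] [([338.0, 214.0, 107.0, 87.0], 0.61)]
```

Run:
```python
from h import *
l=ray("wrist",(248,330),.060)[0];print("leg outer end",l,"dist to post mm",np.linalg.norm((l-POST)[:2])*1e3)
d=nets.outline_of("wrist","gate")[0];p=d["pixels"];v,u=np.nonzero(p);vx,vy,_,_=cv2.fitLine(np.stack([u,v],1).astype(np.float32),2,0,.01,.01)[:4].ravel()
w=ray("wrist",[(230,309),(230+100,309+100*vy/vx)],.034);e=w[1]-w[0];print("arm ang world",np.degrees(np.arctan2(e[1],e[0])),"rack x expected ~ -3.6..-4")
s=state();print(s["time"],s["contact_force"].round(1))
```

```text
leg outer end [ 0.44821574 -0.28275804  0.06      ] dist to post mm 174.97151916327934
arm ang world -5.169651341512499 rack x expected ~ -3.6..-4
18.65 [ 0.   0.  -0.1]
```

```bash
python3 -m inch '[{"dx":-0.03,"dy":0,"dz":0,"rx":0,"ry":0,"rz":0},{"dx":-0.07,"dy":0,"dz":0,"rx":0,"ry":0,"rz":0},{"dx":-0.11,"dy":0,"dz":-0.02,"rx":0,"ry":0,"rz":0},{"dx":-0.12,"dy":0,"dz":-0.04,"rx":0,"ry":0,"rz":0},{"dx":-0.12,"dy":0,"dz":-0.04,"rx":0,"ry":0,"rz":0}]'|egrep "pos"
python3 - <<'E'
from h import *
im=save("wrist","w15");g=cv2.cvtColor(im,cv2.COLOR_RGB2GRAY)
for n in("spring","hook","hook_grip","gate"):
    print(n,[(np.round(d["bbox"],1).tolist(),round(d["confidence"],2)) for d in nets.boxes_of("wrist",n)][:2])
P=POST
for k in(171,175,182,186):
    q=P+np.array([-.0624,-.998,0])*k/1e3;q[2]=.060;print(k,proj("wrist",q).round(1))
for r in range(180,270,4): print(r,g[r,232:268:3].tolist())
E
```

```text
tool_pos: [0.4558, -0.2539, 0.1827]
spring [([250.5, 110.3, 34.4, 220.7], 0.7)]
hook [([249.8, 111.4, 32.8, 216.8], 0.92)]
hook_grip [([250.9, 112.8, 36.9, 222.2], 0.96)]
gate [([328.8, 208.2, 223.8, 26.8], 0.74)]
171 [[252.8 214.3]]
175 [[252.8 218.4]]
182 [[252.8 225.5]]
186 [[252.8 229.5]]
180 [100, 99, 106, 115, 167, 165, 166, 165, 170, 104, 117, 115]
184 [80, 78, 71, 110, 166, 164, 165, 158, 157, 89, 90, 87]
188 [56, 58, 58, 99, 145, 153, 153, 152, 155, 72, 70, 71]
192 [57, 55, 56, 92, 136, 143, 142, 137, 133, 62, 56, 57]
196 [43, 40, 41, 59, 91, 111, 118, 105, 95, 37, 37, 35]
200 [68, 68, 68, 68, 69, 112, 129, 87, 67, 70, 77, 76]
204 [69, 68, 69, 68, 69, 112, 130, 88, 66, 68, 75, 77]
208 [73, 79, 76, 67, 45, 112, 129, 84, 67, 67, 75, 75]
212 [80, 81, 81, 78, 60, 111, 130, 86, 69, 74, 76, 76]
216 [80, 79, 78, 80, 80, 112, 118, 79, 72, 73, 73, 72]
220 [86, 87, 87, 87, 87, 87, 96, 80, 80, 79, 79, 78]
224 [115, 116, 116, 114, 115, 118, 115, 115, 114, 114, 114, 115]
228 [115, 115, 115, 115, 115, 114, 115, 113, 112, 115, 115, 115]
232 [115, 116, 116, 114, 118, 116, 115, 116, 115, 115, 114, 115]
236 [125, 126, 120, 116, 116, 118, 116, 115, 116, 115, 113, 115]
240 [126, 127, 126, 127, 117, 117, 114, 114, 117, 115, 114, 115]
244 [126, 126, 126, 124, 121, 117, 116, 116, 118, 115, 116, 117]
248 [126, 125, 126, 125, 125, 117, 117, 117, 117, 119, 118, 117]
252 [123, 125, 127, 123, 123, 126, 123, 117, 116, 117, 116, 117]
256 [122, 126, 126, 126, 126, 125, 125, 125, 125, 119, 117, 115]
260 [126, 125, 126, 127, 126, 126, 126, 126, 125, 125, 125, 121]
264 [125, 124, 126, 126, 127, 125, 128, 125, 125, 125, 125, 125]
268 [124, 124, 124, 126, 125, 127, 127, 125, 125, 123, 126, 125]
```

Run:
```python
from h import *
f=lambda u,v,z:np.linalg.norm((ray("wrist",(u,v),z)[0]-POST)[:2])*1e3
print("plate edges",f(236,198,.034),f(236,222.5,.034),"leg end",[f(250,221,z) for z in(.05,.056,.06,.07)])
g=cv2.imread("pics/w15.png",0)
# plate far edge (dark->bright) along columns: gate angle
L=[]
for u in list(range(222,244,3))+list(range(262,280,3)):
    c=g[212:236,u].astype(int);L.append((u,212+int(np.argmax(np.diff(c)))+.5))
a=ray("wrist",L,.034);k=np.polyfit(a[:,0],a[:,1],1);print(L,"edge ang",np.degrees(np.arctan(k[0])))
# rack edge direction via top camera picture (corners from crop of t0)
c=ray("top",[(150+427/3,140+90/3),(150+722/3,140+123/3),(150+712/3,140+356/3),(150+402/3,140+321/3)],.012)
for i,j,o in((1,0,90),(2,3,90),(3,0,0),(2,1,0)):
    e=c[j]-c[i];print("rack yaw",np.degrees(np.arctan2(e[1],e[0]))-o,np.linalg.norm(e))
print("post t",ray("top",(150+424/3,140+277/3),.024),"hinge t",ray("top",(150+616/3,140+215/3),.042))
```

```text
plate edges 165.75246134486963 191.5566357629989 leg end [np.float64(182.05496480962216), np.float64(179.37109930231725), np.float64(177.5818560289712), np.float64(173.1087493112972)]
[(222, 220.5), (225, 220.5), (228, 220.5), (231, 220.5), (234, 220.5), (237, 220.5), (240, 220.5), (243, 220.5), (262, 221.5), (265, 221.5), (268, 221.5), (271, 221.5), (274, 221.5), (277, 221.5)] edge ang -5.022382202363089
rack yaw -4.890945362614559 0.3029696675612776
rack yaw -4.879937282547772 0.3087324244112615
rack yaw -5.317238331938173 0.23547051758279328
rack yaw -3.9148365510151546 0.2354388498380151
post t [[ 0.46326706 -0.10803489  0.024     ]] hinge t [[ 0.5279491  -0.29472221  0.042     ]]
```

```bash
python3 -c "
from plant import ticket
print(ticket.job_done())"
```

```text
the job is handed in; nothing more can be done
None
```

The job is handed in, with no verdict returned: by camera measurement the leg is in the gate's hole, the ring is under the post's head, and the stretched spring (estimated 173–175 mm) holds the gate shut within about 0.01 rad, with the gripper open and clear.

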